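# Gauge an unfired coaster with the flip stop

## Robot

A 6-joint arm with a two-finger parallel gripper is mounted at the origin on the work surface. World frame = base frame: x ahead of the robot, y to its left, z up, the work surface at z = 0. Lengths are in m, angles in rad, forces in N, time in s.
With the tool pointing down it reaches from about 0.35 to 0.925 m from the base axis. Payload 6.4 kg.
Tool frame: the origin (TCP) lies at the very end of the fingers, on their centre line; the grasp point (between the pads) lies 19 mm behind it; z points along the fingers, y is the line along which they close (so a half turn about z gives the same grasp; the last joint's range is limited). The gripper opens to 94 mm and grips with 3 to 60 N. Pads are 16 mm wide; open, the fingers measure 119 mm over their backs; the gripper's body (75 mm by 177 mm) begins 78 mm behind the grasp point.
Start: joints at [-1.522, 0.245, 1.558, -0, 1.339, -0.174], TCP at [0.144, -0.634, 0.205] pointing down, gripper open.
Joint ranges: [-3.13, 3.13], [-1.02, 2.26], [0.13, 2.54], [-0.95, 4.09], [0.21, 2.88], [-2.74, 2.74]. Speed limits (rad/s): [2.57, 2.57, 3.14, 3.14, 3.14, 3.14].

## Interface

Orientations are given as a unit quaternion [x, y, z, w].
In Python, from plant import env gives the robot as it stands.
- The arm moves only by the shell command python3 -m inch 'ROWS' [FORCE]. ROWS is JSON, a list of rows, each a list of 7 numbers: the shift along the tool's x, y, z in units of 30 mm (1.0 is 30 mm), then the turn, a rotation vector about the tool's x, y, z in units of 6 degrees (1.0 is 6 degrees), then the finger opening in mm, from 0 to 94. In form: [[dx, dy, dz, wx, wy, wz, fingers], ...]. A call has exactly 8 rows; each row shifts and turns the commanded pose from where the row before left it, along the tool's axes as they then stand; what a row does not reach is not made up. A row lasts 1/10 s, in which the tool goes at most 50 mm and 8.59 degrees, less where a joint would pass 70% of its speed; a pose out of reach is approached as far as the arm can. A call is refused whole if a number of a shift passes 1 or a number of a turn 1, either way. A call with a gripper value outside its range is refused whole. The fingers move at their own pace and stop on an object; FORCE is the grip in N (left out, the last holds). Time passes only in rows, so rows that do not move let the fingers close, or fill a call up. It gives the time, the measured TCP pose, the force, the opening and the grip force at its end, in the units of the state.
- env.read_state(): the state, without advancing time (a new reading comes with each control period).
- env.grab_frame(name): name is "side" or "top"; returns a dict with "color" (480x640x3 uint8, red, green, blue), "mtx" (3x3 intrinsics, pixels), "D" ([k1, k2, p1, p2, k3] as OpenCV has them; the pictures are not rectified), "origin" and "attitude" of the camera in the world. Camera axes: x right, y down, z forward; pixel columns grow to the right and rows downward; lengths in m; the calibration is good to about 2 mm. A picture is of the moment at which its call begins. There is no depth.
- env.sign_off(): hands the job in; it is judged then, once.
Trained networks look in the newest picture that a camera, given by its name, has taken for a name from the list of things; names that differ only in an ending like _2 or _b are one class to them, and where a whole thing is asked for, a point or a joint stands for the part that bears it (a point fixed in the world has none). Each returns a list of dicts, best first, with "conf" (0 to 1); they miss things now and then, are a little off and sometimes report something else, mostly with a low value. They report only what shows in the picture. A call takes as long as a camera call. They do not tell look-alikes from the thing itself.
- env.search_frame(camera, target): "location" ([x, y, z] in m, in world coordinates, good to about 4 mm: the middle of the surface that is visible of it).
- env.silhouettes(camera, target): "mask" (480x640 bool, what is visible of it).
The state is a dict: "clock": time; "joints": joint angles; "qvel": joint speeds; "tau": joint torques, N m; "tool_pos": TCP position; "tool_rot": TCP orientation; "force": force on the tool from outside, world axes, zero at the start; "wrist_torque": the same for the moment, N m; "gripper_width": finger opening in m; "grasp_force": force on a finger pad.
Only numpy, scipy, OpenCV 4.12 (cv2) and the standard library are available. Lean on these libraries where they do the work, as an engineer would, in place of code of your own. Each camera call takes 0.05 s, during which the arm holds its last target. There are 200 camera calls.

## Task

Flip the hinged stop down onto the fence of the marking jig, then gently slide the unfired coaster that lies on the jig's board, flat on the board, until it is flush along the fence and its edge bears lightly on the stop, and keep it pressed there for a moment. Then flip the stop back up out of the way, leaving the coaster exactly where it was gauged. Greenware chips easily, so feel for the contacts and never press hard, and leave the other things on the shelf alone.

Things in the scene. Friction and masses are not known exactly. Their poses are not given: they have to be found in the camera images.
- jig: Marking jig fixed to the shelf: plywood board 200 (x) by 340 (y) by 12 mm thick, with a wooden fence 24 mm thick along y over its whole length, 36 mm above the board. Origin: centre of the board's underside; x points to the fence, y along it towards the flip stop. The fence face that looks to -x is the plane x = 58 mm; fence top z = 48 mm. The stop is centred on y = 80 mm.
- stop (a joint): Angle of the flip stop about its hinge (rad): 0 = down, arm lying flat on the fence; pi/2 = standing upright; 2.0 = end of travel, leaning back away from the board. It is stiff (about 0.09 N m of friction) and stays wherever it is left. Up out of the way means 1.4 or more.
- stop_hinge (a point): Hinge axis of the flip stop, parallel to the jig's y axis: at x 70, y 80, z 52 mm in the jig's frame. The aluminium stop arm is 16 mm wide (y) and 8 mm thick; when down it points to the jig's -x.
- stop_knob (a point): Centre of the brass thumb bar at the free end of the stop arm, 82 mm from the hinge axis: a cylinder 14 mm in diameter, 32 mm long, axis parallel to the jig's y. Its flat ends can be pinched from above, and it may turn between the fingers as the arm swings. When down it is at jig x -12, z 52 mm.
- shoe_nominal (a point): Nominal centre of the gauging face at the foot of the shoe: an aluminium plate 12 mm thick (y) hanging from the arm; when down it stands at jig x 5 to 55 mm, 2 to 36 mm above the board, this point at x 30, y 74, z 20 mm. Its flat face looks to jig -y. A fine adjustment may have set the true face (shoe_face) up to 9 mm either way along y: not measured, to be felt. It is clamped.
- coaster: The coaster to gauge: unfired grey-buff stoneware slab, 90 by 90 by 11 mm, 0.12 to 0.24 kg, lying on the jig's board on the stop's -y side, clear of the fence. Origin: centre of its underside; x, y along its edges, within 0.2 rad of the jig's. It chips if pressed with over 12 N on the stop, or 15 N by fence or fingers; 3 to 8 N seats it (2 N for 0.3 s at least). Sliding it takes 0.5 to 3 N.
- spare_coaster: A second, like coaster, 90 by 90 by 11 mm, lying on the shelf beyond the jig's -y end; to be left alone. Origin: centre of its underside.
- bowl: White crackle bowl, 110 mm across and 60 mm high, on the shelf beyond the jig's +y end; to be left alone. Origin: centre of its underside.
- cullet: Lump of green glass, 62 mm across and 36 mm high, on the shelf behind the fence; to be left alone. Origin: centre of its underside.
- sgraffito: Wooden-handled sgraffito tool, 165 mm long and 12 mm thick, on the shelf on the robot's side of the jig; to be left alone. Origin: on its underside, near the middle of its length; x points from handle to tip.
Mind the look-alikes: they are no part of the job. Leave any purple, red or turquoise look-alike of the coaster alone.

How it is judged:
By the outcome, as a careful person would: the job done as asked, in the order asked, and still so for the second after the job is handed in, with the robot touching nothing.
It also fails if it takes over 72 s, if anything falls off the work surface, if the arm or the gripper's body presses on something with over 40 N, if the wrist force passes 120 N, or if a joint passes its speed limit or range.

## Working session

There is one attempt and no reset: what is moved stays moved. The work goes in short steps, Python scripts to look and compute and a shell command to move; the robot and the scene stay as the last step left them, time stands still between calls to the robot, and variables do not carry over. Pictures are saved under pics/ and viewed, at most 12 in all, crops included, and the job is handed in when it is done.

```bash
ls; mkdir -p pics; cat > h.py <<'E'
import numpy as np,cv2,json
from plant import env
from scipy.spatial.transform import Rotation as R
def cam(n):
    f=env.grab_frame(n); return f
def Rc(f):
    a=np.array(f["attitude"],float)
    return a if a.shape==(3,3) else R.from_quat(a).as_matrix()
def ray(f,uv,z):
    p=cv2.undistortPoints(np.array(uv,float).reshape(-1,1,2),np.array(f["mtx"]),np.array(f["D"])).reshape(-1,2)
    d=np.c_[p,np.ones(len(p))]@Rc(f).T; o=np.array(f["origin"])
    return o+d*((z-o[2])/d[:,2])[:,None]
def proj(f,P):
    r=Rc(f).T; o=np.array(f["origin"])
    return cv2.projectPoints(np.array(P,float).reshape(-1,1,3),cv2.Rodrigues(r)[0],-r@o,np.array(f["mtx"]),np.array(f["D"]))[0].reshape(-1,2)
def save(f,n): cv2.imwrite("pics/"+n,f["color"][:,:,::-1])
E
python3 - <<'E'
from h import *
for c in("top","side"):
    f=cam(c);save(f,c+"0.png");print(c,f["origin"],f["attitude"])
    for t in("jig","coaster","spare_coaster","stop","stop_knob","bowl","cullet","sgraffito"):
        print(t,[(np.round(d["location"],3).tolist(),round(d["conf"],2)) for d in env.search_frame(c,t)[:4]])
print(env.read_state())
E
```

```text
pics
top [0.47929098 0.03272806 1.03624692] [-0.69756913  0.715779   -0.02346362  0.02252064]
jig [([0.538, 0.055, 0.01], 0.82)]
coaster [([0.319, 0.2, 0.01], 0.96), ([0.731, 0.112, 0.012], 0.8), ([0.701, -0.229, 0.01], 0.67), ([0.322, -0.157, 0.009], 0.62)]
spare_coaster [([0.528, -0.254, 0.012], 0.81)]
stop [([0.594, 0.102, 0.119], 0.65)]
stop_knob [([0.595, 0.1, 0.114], 0.95)]
bowl [([0.554, 0.319, 0.025], 0.92), ([0.696, -0.039, 0.028], 0.55)]
cullet [([0.694, -0.035, 0.026], 0.79)]
sgraffito [([0.377, 0.003, 0.013], 0.74)]
side [ 0.34913616 -0.87427786  0.69086504] [ 0.87773806 -0.08487146  0.051351   -0.46875986]
jig [([0.549, 0.002, 0.011], 0.63)]
coaster [([0.316, 0.192, 0.012], 0.88), ([0.723, 0.1, 0.007], 0.85), ([0.495, -0.026, 0.018], 0.84), ([0.312, -0.173, 0.009], 0.79)]
spare_coaster [([0.533, -0.266, 0.011], 0.9)]
stop [([0.591, 0.094, 0.102], 0.97)]
stop_knob [([0.531, -0.264, 0.009], 0.54)]
bowl [([0.552, 0.334, 0.04], 0.67)]
cullet [([0.693, -0.047, 0.02], 0.66), ([0.59, 0.094, 0.101], 0.22)]
sgraffito [([0.37, -0.011, 0.012], 0.77)]
{'clock': 0.9, 'joints': array([-1.52207331e+00,  2.45106112e-01,  1.55780355e+00,  1.04458515e-05,
        1.33867768e+00, -1.74111503e-01]), 'qvel': array([ 0.00129759, -0.00162114,  0.00050345, -0.00091691,  0.00041835,
       -0.00115235]), 'tau': array([ 1.59618416e-03, -4.15828657e+01, -3.14878070e+01,  6.85303495e-02,
        2.88172433e-02, -3.36038504e-07]), 'tool_pos': array([ 0.14364875, -0.63394381,  0.20544943]), 'tool_rot': array([9.93799649e-01, 1.11185689e-01, 4.90643718e-06, 2.96965921e-06]), 'force': array([ 0.0270677 , -0.4622455 ,  0.32755229]), 'wrist_torque': array([-0.00265153, -0.0327011 ,  0.0385731 ]), 'grasp_force': 0.0, 'gripper_width': 0.09421489546760288}
```

View pics/top0.png

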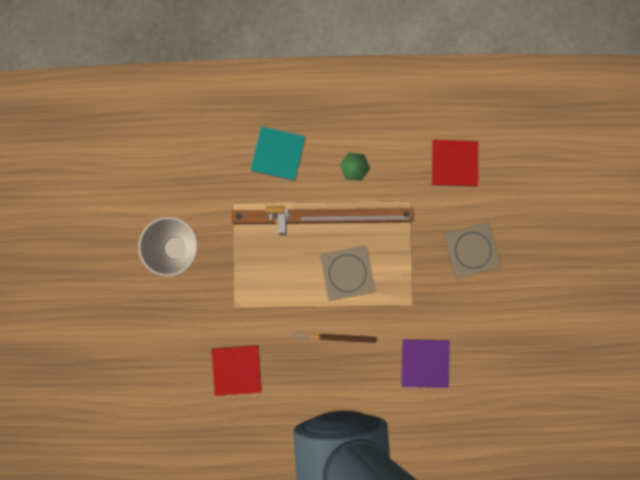

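View pics/side0.png

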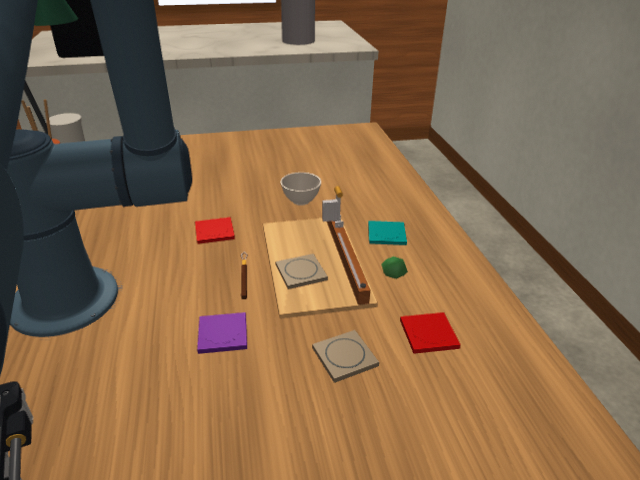

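The top view shows the jig board at about (233–412, 204–306), the fence along its upper edge, the raised stop near (280,215), the grey coaster at (348,273) and the spare at (473,250). The side view agrees. Next I fit the model edges in both pictures.

```bash
cat >> h.py <<'E'
from scipy.optimize import minimize
def blurgrad(f,s):
    g=cv2.GaussianBlur(f["color"].astype(np.float32),(0,0),s)
    gx=np.stack([cv2.Sobel(g[...,i],-1,1,0) for i in range(3)],-1);gy=np.stack([cv2.Sobel(g[...,i],-1,0,1) for i in range(3)],-1)
    return gx,gy
def xf(p,P,z0=0):
    c,s=np.cos(p[2]),np.sin(p[2]);P=np.asarray(P,float)
    return np.c_[p[0]+c*P[:,0]-s*P[:,1],p[1]+s*P[:,0]+c*P[:,1],P[:,2]+z0]
def score(p,segs,fs,G):
    t=0
    for f,(gx,gy) in zip(fs,G):
        for a,b in segs:
            L=np.linspace(0.03,.97,60)[:,None]
            uv=proj(f,xf(p,np.array(a)*(1-L)+np.array(b)*L)).astype(np.float32)
            d=uv[-1]-uv[0];n=np.array([-d[1],d[0]])/np.linalg.norm(d)
            S=lambda im:cv2.remap(im,uv[:,:1],uv[:,1:],cv2.INTER_LINEAR)[:,0]
            v=n[0]*S(gx)+n[1]*S(gy)
            t+=np.linalg.norm(np.clip(v,-150,150).mean(0))
    return -t
def fit(p,segs,fs):
    p=np.array(p,float)
    for s,w in((3,.012),(1.5,.005),(.8,.002)):
        G=[blurgrad(f,s) for f in fs]
        r=minimize(score,p,(segs,fs,G),method="Nelder-Mead",options=dict(initial_simplex=np.r_[[p],p+np.diag([w,w,w*4])],xatol=1e-5,fatol=1e-3));p=r.x
    return p,r.fun
h=.1
JIG=[((-h,-.17,.012),(-h,.17,.012)),((-h,-.17,.012),(.058,-.17,.012)),((-h,.17,.012),(.058,.17,.012)),((.058,-.17,.048),(.058,.07,.048)),((.082,-.17,.048),(.082,.17,.048)),((.058,-.17,.048),(.082,-.17,.048))]
def COA(z,k=.045): return [((a*k,b*k,z),(c*k,d*k,z)) for a,b,c,d in((-1,-1,1,-1),(1,-1,1,1),(1,1,-1,1),(-1,1,-1,-1))]
def tojig(j,p):
    c,s=np.cos(j[2]),np.sin(j[2]);d=np.array(p[:2])-j[:2];return np.array([c*d[0]+s*d[1],-s*d[0]+c*d[1]])
E
python3 - <<'E'
from h import *
T,S=cam("top"),cam("side")
for fs in([T],[S],[T,S]):
    j,v=fit([.538,.055,-.0],JIG,fs);print("jig",j.round(4),v)
    c,v2=fit([.492,-.02,-.1],COA(.023),fs);print("coa",c.round(4),v2,tojig(j,c).round(4),c[2]-j[2])
print("knob/hinge pred", xf(j,[[.07,.08,.052],[-.012,.08,.052]]))
img=T["color"].copy()
for seg,p in((JIG,j),(COA(.023),c)):
  for a,b in seg:
    q=proj(T,xf(p,[a,b])).round().astype(int);cv2.line(img,q[0].tolist(),q[1].tolist(),(0,255,0),1)
a=cv2.resize(img[190:320,215:425],None,fx=3.5,fy=3.5)
img=S["color"].copy()
for seg,p in((JIG,j),(COA(.023),c)):
  for A,B in seg:
    q=proj(S,xf(p,[A,B])).round().astype(int);cv2.line(img,q[0].tolist(),q[1].tolist(),(0,255,0),1)
b=cv2.resize(img[180:320,255:380],None,fx=4,fy=4)
cv2.imwrite("pics/ov_t.png",a[:,:,::-1]);cv2.imwrite("pics/ov_s.png",b[:,:,::-1])
# stop angle: knob position for both views
jx=xf(j,[[.07,.08,.052]])[0]
for th in(1.4,1.57,1.7,1.85,2.0):
    K=xf(j,[[.07-.082*np.cos(th),.08,.052+.082*np.sin(th)]]);print(th,proj(T,K).round(1),proj(S,K).round(1),K.round(3))
E
```

```text
jig [ 0.5299  0.0482 -0.0188] -495.77020263671875
coa [ 0.4939 -0.0174  0.1587] -508.72711181640625 [-0.0348 -0.0663] 0.17751819038114394
jig [ 0.5322  0.0332 -0.0158] -1291.094970703125
coa [ 0.4924 -0.021   0.1569] -620.7518920898438 [-0.0389 -0.0549] 0.17268780954330756
jig [ 0.5327  0.0305 -0.013 ] -1976.95654296875
coa [ 0.4934 -0.0195  0.1613] -1030.2933349609375 [-0.0387 -0.0504] 0.17428380125590764
knob/hinge pred [[0.60376371 0.1095394  0.052     ]
 [0.52177059 0.11060155 0.052     ]]
1.4 [[273.9 216.9]] [[332.6 193.1]] [[0.59  0.11  0.133]]
1.57 [[273.7 208.7]] [[338.6 192.1]] [[0.604 0.11  0.134]]
1.7 [[273.7 202.5]] [[343.1 192. ]] [[0.614 0.109 0.133]]
1.85 [[273.8 195.7]] [[348.2 192.6]] [[0.626 0.109 0.131]]
2.0 [[274.  189.4]] [[353.  193.8]] [[0.638 0.109 0.127]]
```

```bash
cd pics; python3 -c "
import cv2,numpy as np
a=cv2.imread('ov_t.png');b=cv2.imread('ov_s.png');print(a.shape,b.shape)
b=cv2.resize(b,None,fx=.8,fy=.8)
cv2.imwrite('ov_s2.png',cv2.resize(cv2.imread('ov_s.png'),(500,560)))"
```

```text
(455, 735, 3) (560, 500, 3)
```

View pics/ov_t.png

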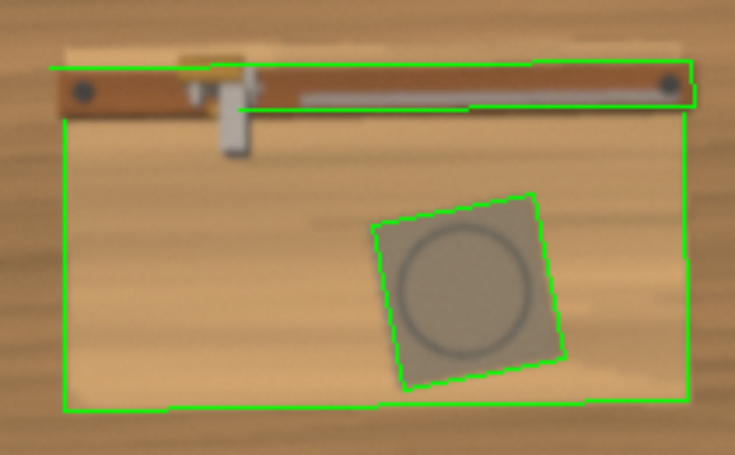

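View pics/ov_s2.png

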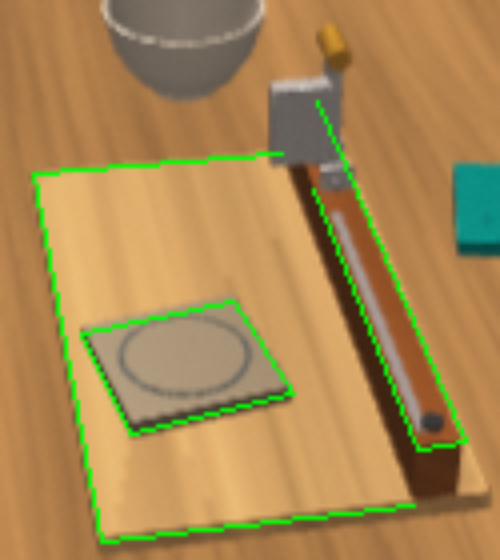

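Both overlays fit the coaster well. The jig fit was drawn off by the steel rule on the fence, so I refit it with cleaner edges and several starts, using the networks for the knob.

```bash
cat >> h.py <<'E'
_B=[((-h,-.17,.012),(-h,.17,.012)),((-h,-.17,.012),(.058,-.17,.012)),((-h,.17,.012),(.058,.17,.012)),((h,-.17,.012),(.082,-.17,.012))]
JT=_B+[((h,-.17,.012),(h,.05,.012)),((.058,-.17,.048),(.058,.06,.048)),((.082,-.17,.048),(.082,.05,.048))]
JS=_B[:2]+_B[3:]+[((-h,.17,.012),(.0,.17,.012)),((.058,-.17,.012),(.058,.06,.012)),((.082,-.17,.048),(.082,.05,.048)),((.058,-.17,.048),(.058,-.17,.012)),((.082,-.17,.048),(.082,-.17,.012)),((.058,-.17,.048),(.082,-.17,.048))]
E
python3 - <<'E'
from h import *
T,S=cam("top"),cam("side")
out={}
for n,f,sg in(("T",T,JT),("S",S,JS)):
    b=min((fit([x,y,a],sg,[f]) for x in(.524,.534,.544) for y in(.03,.042,.054) for a in(-.02,.01)),key=lambda r:r[1])
    c=fit([.493,-.02,.16],COA(.023),[f]);out[n]=b[0]
    print(n,b[0].round(4),b[1],c[0].round(4),tojig(b[0],c[0]).round(4),c[0][2]-b[0][2])
j=(out["T"]+out["S"])/2
for f,n,(r0,r1,c0,c1) in((T,"T",(190,320,215,425)),(S,"S",(180,320,255,380))):
    img=cv2.resize(f["color"][r0:r1,c0:c1],None,fx=3.5,fy=3.5,interpolation=cv2.INTER_CUBIC)
    for a,b in (JT if n=="T" else JS):
        q=((proj(f,xf(out[n],[a,b]))-[c0,r0]+.5)*3.5).astype(int);cv2.line(img,q[0].tolist(),q[1].tolist(),(0,255,0),1)
    cv2.imwrite(f"pics/o{n}.png",img[:,:,::-1])
a,b=cv2.imread("pics/oT.png"),cv2.imread("pics/oS.png")
C=np.zeros((490,735+438,3),np.uint8);C[:a.shape[0],:735]=a;C[:b.shape[0],735:735+b.shape[1]]=b
cv2.imwrite("pics/o2.png",cv2.resize(C,(800,334),interpolation=cv2.INTER_AREA))
for n,f in(("top",T),("side",S)):
  for t in("stop_knob","shoe_nominal","stop_hinge"):
    m=env.silhouettes(n,t)
    for d in m[:1]:
        ys,xs=np.nonzero(d["mask"]);print(n,t,round(d["conf"],2),len(xs),xs.mean().round(1),ys.mean().round(1),xs.min(),xs.max(),ys.min(),ys.max())
for th in(1.3,1.57,1.85,2.0):
    o=[]
    for n,f in(("T",T),("S",S)):
        o.append(proj(f,xf(out[n],[[.07-.082*np.cos(th),.08,.052+.082*np.sin(th)],[.07,.08,.052]])).round(1).tolist())
    print(th,o)
E
```

```text
T [ 0.5329  0.0299 -0.0119] -814.99951171875 [ 0.4939 -0.0174  0.1604] [-0.0385 -0.0478] 0.172273305819506
S [ 0.5321  0.0334 -0.0192] -1951.1158447265625 [ 0.4926 -0.0211  0.1612] [-0.0385 -0.0552] 0.18044871348100036
top stop_knob 0.87 415 278.6 218.5 266 287 206 236
top shoe_nominal 0.91 353 278.8 217.6 266 286 206 235
top stop_hinge 0.9 355 278.6 217.7 266 286 206 235
side stop_knob 0.94 408 331.8 207.7 322 341 188 221
side shoe_nominal 0.88 467 331.9 207.1 322 342 187 221
side stop_hinge 0.71 433 331.5 208.0 322 341 187 221
1.3 [[[274.3, 221.6], [277.9, 214.5]], [[328.8, 193.5], [337.1, 222.1]]]
1.57 [[[274.0, 208.6], [277.9, 214.5]], [[338.3, 191.6], [337.1, 222.1]]]
1.85 [[[274.1, 195.6], [277.9, 214.5]], [[347.9, 192.1], [337.1, 222.1]]]
2.0 [[[274.3, 189.4], [277.9, 214.5]], [[352.7, 193.3], [337.1, 222.1]]]
```

View pics/o2.png

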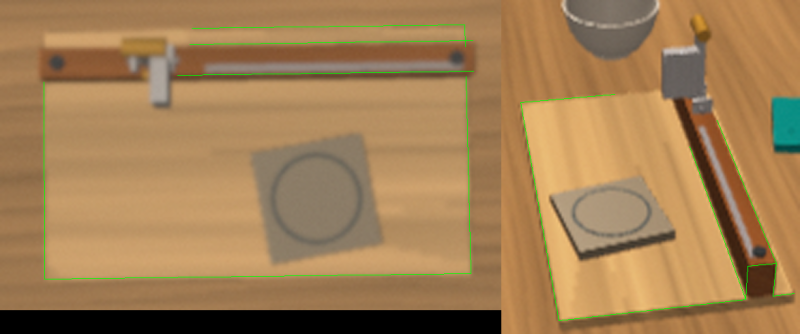

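The stop stands at about 1.57 rad with the knob near (0.604, 0.111, 0.134). The jig pose is about (0.5325, 0.032, −0.0155). I now move above the knob.

```bash

python3 -m inch '[[0.4,-0.4,0,0,0,0,60],[0.85,-0.87,0,0,0,0,60],[0.85,-0.87,0,0,0,0,60],[0.85,-0.87,0,0,0,0,60],[0.85,-0.87,0,0,0,0,60],[0.85,-0.87,0,0,0,0,60],[0.85,-0.87,0,0,0,0,60],[0.85,-0.87,0,0,0,0,60]]' 5
python3 -m inch '[[0.85,-0.87,0,0,0,0,60],[0.85,-0.87,0,0,0,0,60],[0.85,-0.87,0,0,0,0,60],[0.85,-0.87,0,0,0,0,60],[0.85,-0.87,0,0,0,0,60],[0.85,-0.87,0,0,0,0,60],[0.85,-0.87,0,0,0,0,60],[0.85,-0.87,0,0,0,0,60]]'
python3 -m inch '[[0.85,-0.87,0,0,0,0,60],[0.85,-0.87,0,0,0,0,60],[0.85,-0.87,0,0,0,0,60],[0.85,-0.87,0,0,0,0,60],[0.85,-0.87,0,0,0,0,60],[0,0,0,0,0,1,60],[0,0,0,0,0,1,60],[0,0,0,0,0,0.28,60]]'
```

```text
clock: 2.2
tool_pos: [0.287, -0.4007, 0.2056]
tool_rot: [0.994, 0.111, 0.0, 0.0]
force: [0.1, -0.1, 0.2]
gripper_width: 0.06
grasp_force: 0.0
clock: 3.0
tool_pos: [0.4399, -0.1519, 0.2058]
tool_rot: [0.994, 0.111, 0.0, 0.0]
force: [-0.3, -0.0, -0.5]
gripper_width: 0.0598
grasp_force: 0.0
clock: 3.8
tool_pos: [0.5348, 0.0026, 0.2055]
tool_rot: [1.0, -0.008, -0.0, -0.0]
force: [-0.2, 1.0, 0.7]
gripper_width: 0.0602
grasp_force: 0.0
```

```bash

python3 -m inch '[[0.56,-0.91,0,0,0,0,60],[0.56,-0.91,0,0,0,0,60],[0.56,-0.91,0,0,0,0,60],[0.56,-0.91,0,0,0,0,60],[0,0,0.5,0,0,0,60],[0,0,0.5,0,0,0,60],[0,0,0.5,0,0,0,60],[0,0,0,0,0,0,60]]'
python3 - <<'E'
from h import *
S=cam("side");T=cam("top");s=env.read_state();print(s["tool_pos"],proj(S,[s["tool_pos"]]),proj(T,[s["tool_pos"]]))
a=cv2.resize(S["color"][120:240,290:390],None,fx=4.6,fy=4.6,interpolation=cv2.INTER_CUBIC)[:552]
b=cv2.resize(T["color"][170:290,235:320],None,fx=4,fy=4)
C=np.zeros((552,800,3),np.uint8);C[:,:460]=a;C[:480,460:800]=b
cv2.imwrite("pics/k.png",C[:,:,::-1])
E
```

```text
clock: 4.6
tool_pos: [0.601, 0.1093, 0.1566]
tool_rot: [1.0, -0.009, -0.003, 0.0]
force: [0.3, 0.0, -0.2]
gripper_width: 0.0597
grasp_force: 0.0
[0.60301212 0.10949313 0.15971228] [[338.6633247  182.12572922]] [[272.41462173 206.97461784]]
```

View pics/k.png

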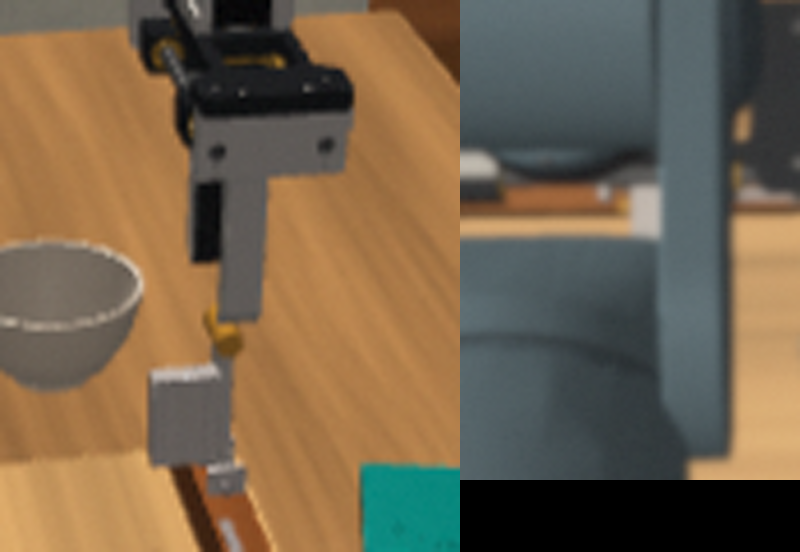

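The knob sits at about (338,192) in the side picture, as predicted, between and just below the fingers. I go down and pinch it gently.

```bash

python3 -m inch '[[0.03,-0.03,0.4,0,0,0,60],[0,0,0.5,0,0,0,60],[0,0,0.5,0,0,0,60],[0,0,0,0,0,0,44],[0,0,0,0,0,0,38],[0,0,0,0,0,0,36],[0,0,0,0,0,0,34],[0,0,0,0,0,0,34]]' 5
python3 -m inch '[[0,0,0,0,0,0,30],[0,0,0,0,0,0,30],[0,0,0,0,0,0,28],[0,0,0,0,0,0,28],[0,0,0,0,0,0,28],[0,0,0,0,0,0,28],[0,0,0,0,0,0,28],[0,0,0,0,0,0,28]]' 5
```

```text
clock: 5.5
tool_pos: [0.6051, 0.1107, 0.1192]
tool_rot: [1.0, -0.008, 0.001, 0.001]
force: [-0.3, -2.2, 0.9]
gripper_width: 0.0343
grasp_force: 1.2
clock: 6.3
tool_pos: [0.6051, 0.1097, 0.1192]
tool_rot: [1.0, -0.008, 0.001, 0.001]
force: [-0.6, -5.7, 2.1]
gripper_width: 0.0321
grasp_force: 5.0
```

```bash

python3 -m inch '[[0,0.03,0,0,0,0,28],[0,0,0,0,0,0,28],[-0.268,0,0.013,0,0,0,28],[-0.265,0,0.039,0,0,0,28],[-0.26,0,0.065,0,0,0,28],[-0.252,0,0.09,0,0,0,28],[-0.242,0,0.115,0,0,0,28],[-0.23,0,0.138,0,0,0,28]]'
python3 -m inch '[[-0.215,0,0.16,0,0,0,28],[-0.199,0,0.18,0,0,0,28],[-0.18,0,0.199,0,0,0,28],[-0.16,0,0.215,0,0,0,28],[0,0,0,0,0,0,28],[0,0,0,0,0,0,28],[0,0,0,0,0,0,28],[0,0,0,0,0,0,28]]'
```

```text
clock: 7.1
tool_pos: [0.5585, 0.1104, 0.1048]
tool_rot: [1.0, -0.008, 0.0, 0.001]
force: [0.6, -6.5, 1.9]
gripper_width: 0.0318
grasp_force: 5.0
clock: 7.9
tool_pos: [0.5347, 0.1107, 0.0809]
tool_rot: [1.0, -0.008, -0.001, 0.001]
force: [0.3, -6.7, -1.5]
gripper_width: 0.0322
grasp_force: 5.0
```

```bash

python3 -m inch '[[-0.138,0.03,0.23,0,0,0,28],[-0.115,0.03,0.242,0,0,0,28],[-0.09,0,0.252,0,0,0,28],[-0.065,0,0.26,0,0,0,28],[-0.039,0,0.265,0,0,0,28],[0,0,0.15,0,0,0,28],[0,0,0,0,0,0,28],[0,0,0,0,0,0,28]]'
python3 -m inch '[[0,0,0.06,0,0,0,28],[0,0,0.04,0,0,0,28],[0,0,0,0,0,0,28],[0,0,0,0,0,0,28],[0,0,0,0,0,0,28],[0,0,0,0,0,0,28],[0,0,0,0,0,0,28],[0,0,0,0,0,0,28]]'
```

```text
clock: 8.7
tool_pos: [0.5219, 0.1106, 0.0388]
tool_rot: [1.0, -0.008, -0.001, -0.001]
force: [-1.1, 5.7, -0.9]
gripper_width: 0.0316
grasp_force: 5.0
clock: 9.5
tool_pos: [0.522, 0.1106, 0.036]
tool_rot: [1.0, -0.008, -0.001, -0.001]
force: [-1.1, 5.2, -1.4]
gripper_width: 0.0316
grasp_force: 5.0
```

```bash

python3 -m inch '[[0,-0.015,0.03,0,0,0,28],[0,-0.015,0.03,0,0,0,28],[0,0,0,0,0,0,28],[0,0,0,0,0,0,28],[0,0,0,0,0,0,28],[0,0,0,0,0,0,28],[0,0,0,0,0,0,28],[0,0,0,0,0,0,28]]'
python3 - <<'E'
from h import *
S=cam("side")
print(env.read_state()["force"])
cv2.imwrite("pics/d.png",cv2.resize(S["color"][140:300,255:385],None,fx=3.7,fy=3.7,interpolation=cv2.INTER_CUBIC)[:,:,::-1])
E
```

```text
clock: 10.3
tool_pos: [0.5221, 0.1107, 0.0347]
tool_rot: [1.0, -0.008, -0.001, 0.0]
force: [-4.7, 3.0, -1.8]
gripper_width: 0.0318
grasp_force: 5.0
[-3.89355148  2.40095402 -1.93891954]
```

View pics/d.png

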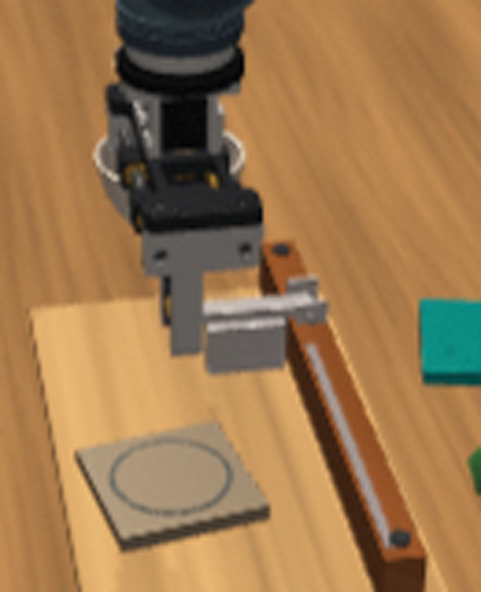

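The arm looks down across the fence. I let go and press the knob lightly from above with closed fingertips, to be sure it is seated.

```bash

python3 -m inch '[[0,0,0,0,0,0,60],[0,0,0,0,0,0,60],[0,0,0,0,0,0,60],[0,0,-0.8,0,0,0,60],[0,0,-0.8,0,0,0,0],[0,0,0,0,0,0,0],[0,0,0,0,0,0,0],[0,0,0,0,0,0,0]]'
python3 -m inch '[[0,0,0.3,0,0,0,0],[0,0,0.3,0,0,0,0],[0,0,0.1,0,0,0,0],[0,0,0.05,0,0,0,0],[0,0,0.03,0,0,0,0],[0,0,0.03,0,0,0,0],[0,0,0,0,0,0,0],[0,0,0,0,0,0,0]]'
```

```text
clock: 11.15
tool_pos: [0.5223, 0.1106, 0.0821]
tool_rot: [1.0, -0.008, -0.001, 0.0]
force: [-0.6, 0.3, 0.1]
gripper_width: 0.0313
grasp_force: 0.0
clock: 11.95
tool_pos: [0.5232, 0.1107, 0.0592]
tool_rot: [1.0, -0.008, 0.0, -0.0]
force: [-0.1, -0.0, 0.9]
gripper_width: 0.0005
grasp_force: 0.2
```

```bash

python3 -m inch '[[0,0,0.03,0,0,0,0],[0,0,0.01,0,0,0,0],[0,0,0,0,0,0,0],[0,0,0,0,0,0,0],[0,0,0,0,0,0,0],[0,0,0,0,0,0,0],[0,0,0,0,0,0,0],[0,0,0,0,0,0,0]]'
python3 -m inch '[[0,0,0.03,0,0,0,0],[0,0,0,0,0,0,0],[0,0,0,0,0,0,0],[0,0,0,0,0,0,0],[0,0,0,0,0,0,0],[0,0,0,0,0,0,0],[0,0,0,0,0,0,0],[0,0,0,0,0,0,0]]'
```

```text
clock: 12.75
tool_pos: [0.5234, 0.1107, 0.0588]
tool_rot: [1.0, -0.008, 0.0, 0.0]
force: [-3.0, -0.1, 7.0]
gripper_width: 0.0007
grasp_force: 3.4
clock: 13.55
tool_pos: [0.5234, 0.1107, 0.0586]
tool_rot: [1.0, -0.008, 0.0, 0.0]
force: [-5.3, -0.2, 11.3]
gripper_width: 0.0006
grasp_force: 5.6
```

The stop is seated: firm contact at 58.8 mm, with about 5 N per commanded mm. Next I go behind the coaster with the fingers spread, to square it up and push it to the fence.

```bash

python3 -m inch '[[0,0,-0.7,0,0,0,0],[0,0,-0.7,0,0,0,0],[-0.7,0.88,0,0,0,0,50],[-0.7,0.88,0,0,0,0,50],[-0.7,0.88,0,0,0,0,50],[-0.7,0.88,0,0,0,0,50],[-0.75,0.88,0,0,0,0,50],[0,0,0,0,0,0,50]]'
python3 -m inch '[[0,0,0.7,0,0,0,50],[0,0,0.7,0,0,0,50],[0,0,0.7,0,0,0,50],[0,0,0.4,0,0,0,50],[0,0,0,0,0,0,50],[0,0,0,0,0,0,50],[0,0,0,0,0,0,50],[0,0,0,0,0,0,50]]'
```

```text
clock: 14.35
tool_pos: [0.4127, -0.0212, 0.0985]
tool_rot: [1.0, -0.01, -0.0, 0.0]
force: [0.4, -0.5, 0.2]
gripper_width: 0.045
grasp_force: 0.0
clock: 15.15
tool_pos: [0.4153, -0.0198, 0.0248]
tool_rot: [1.0, -0.008, 0.001, 0.0]
force: [0.2, 0.2, 0.9]
gripper_width: 0.05
grasp_force: 0.0
```

```bash

python3 -m inch '[[0,0,0.3,0,0,0,50],[0.2,0,0,0,0,0,50],[0.2,0,0,0,0,0,50],[0.1,0,0,0,0,0,50],[0.1,0,0,0,0,0,50],[0.1,0,0,0,0,0,50],[0.1,0,0,0,0,0,50],[0.1,0,0,0,0,0,50]]'
python3 -m inch '[[0.12,0,0,0,0,0,50],[0.12,0,0,0,0,0,50],[0.12,0,0,0,0,0,50],[0.12,0,0,0,0,0,50],[0.12,0,0,0,0,0,50],[0.12,0,0,0,0,0,50],[0.12,0,0,0,0,0,50],[0,0,0,0,0,0,50]]'
```

```text
clock: 15.95
tool_pos: [0.4409, -0.0197, 0.0147]
tool_rot: [1.0, -0.008, -0.001, -0.0]
force: [-2.4, 0.7, 3.2]
gripper_width: 0.0498
grasp_force: 1.8
clock: 16.75
tool_pos: [0.4676, -0.0207, 0.0151]
tool_rot: [1.0, -0.008, 0.001, 0.0]
force: [0.5, 1.2, -0.2]
gripper_width: 0.05
grasp_force: 0.0
```

```bash
python3 - <<'E'
from h import *
S=cam("side")
print(env.read_state()["force"])
c=fit([.51,-.02,.0],COA(.023),[S]);print(c,tojig(np.array([.5321,.0334,-.0192]),c[0]))
cv2.imwrite("pics/e.png",cv2.resize(S["color"][180:310,255:385],None,fx=3.7,fy=3.7,interpolation=cv2.INTER_CUBIC)[:,:,::-1])
E
```

```text
[1.056625   0.30118588 0.10133897]
(array([ 0.5260349 , -0.03260581, -0.10240967]), np.float64(-530.0255126953125)) [-0.00479674 -0.06611009]
```

View pics/e.png

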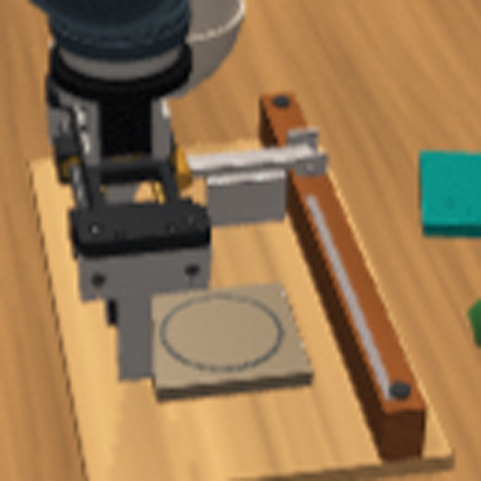

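The coaster is now square to the fence with a gap of roughly 20 mm left. I push on and slow down towards contact.

```bash

python3 -m inch '[[0.1,0,0,0,0,0,50],[0.1,0,0,0,0,0,50],[0.1,0,0,0,0,0,50],[0.1,0,0,0,0,0,50],[0.1,0,0,0,0,0,50],[0.07,0,0,0,0,0,50],[0.03,0,0,0,0,0,50],[0,0,0,0,0,0,50]]'
python3 -m inch '[[0.03,0,0,0,0,0,50],[0.03,0,0,0,0,0,50],[0.03,0,0,0,0,0,50],[0,0,0,0,0,0,50],[0,0,0,0,0,0,50],[0,0,0,0,0,0,50],[0,0,0,0,0,0,50],[0,0,0,0,0,0,50]]'
```

```text
clock: 17.6
tool_pos: [0.4849, -0.0207, 0.0149]
tool_rot: [1.0, -0.008, 0.0, 0.0]
force: [-1.8, 0.3, 0.4]
gripper_width: 0.0499
grasp_force: 0.6
clock: 18.4
tool_pos: [0.4876, -0.0208, 0.015]
tool_rot: [1.0, -0.008, 0.0, 0.0]
force: [-0.0, 0.1, -1.2]
gripper_width: 0.0501
grasp_force: 0.0
```

```bash

python3 -m inch '[[0.03,0,0,0,0,0,50],[0.03,0,0,0,0,0,50],[0.02,0,0,0,0,0,50],[0,0,0,0,0,0,50],[0,0,0,0,0,0,50],[0,0,0,0,0,0,50],[0,0,0,0,0,0,50],[0,0,0,0,0,0,50]]'
python3 -m inch '[[0.02,0,0,0,0,0,50],[0.02,0,0,0,0,0,50],[0,0,0,0,0,0,50],[0,0,0,0,0,0,50],[0,0,0,0,0,0,50],[0,0,0,0,0,0,50],[0,0,0,0,0,0,50],[0,0,0,0,0,0,50]]'
```

```text
clock: 19.2
tool_pos: [0.4895, -0.0207, 0.0148]
tool_rot: [1.0, -0.008, -0.0, -0.0]
force: [-5.0, 0.8, 2.9]
gripper_width: 0.0501
grasp_force: 2.3
clock: 20.0
tool_pos: [0.4895, -0.0207, 0.0148]
tool_rot: [1.0, -0.008, -0.002, -0.0]
force: [-9.0, -1.0, 8.3]
gripper_width: 0.0498
grasp_force: 4.6
```

Contact with the fence is felt at TCP x = 0.4895. I back off, lift, and check the joints and the coaster pose.

```bash

python3 -m inch '[[-0.1,0,0,0,0,0,50],[-0.2,0,0,0,0,0,50],[0,0,-0.8,0,0,0,50],[0,0,-0.9,0,0,0,50],[0,0,-0.9,0,0,0,50],[0,0.9,0,0,0,0,50],[0,0.9,0,0,0,0,50],[0,0.9,0,0,0,0,50]]'
python3 - <<'E'
from h import *
S=cam("side");T=cam("top");s=env.read_state();print(s["joints"].round(3),s["tool_pos"],s["force"])
for n,f,j in(("T",T,[.5329,.0299,-.0119]),("S",S,[.5321,.0334,-.0192])):
  c=min((fit([.542,y,-.015],COA(.023),[f]) for y in(-.035,-.025,-.015)),key=lambda r:r[1]);print(n,c,tojig(np.array(j),c[0]),c[0][2]-j[2])
a=cv2.resize(S["color"][180:310,255:385],None,fx=3.5,fy=3.5,interpolation=cv2.INTER_CUBIC)
b=cv2.resize(T["color"][190:320,250:350],None,fx=3.4,fy=3.4,interpolation=cv2.INTER_CUBIC)
C=np.zeros((455,800,3),np.uint8);C[:,:455]=a;C[:442,458:798]=b
cv2.imwrite("pics/g.png",C[:,:,::-1])
E
```

```text
clock: 20.8
tool_pos: [0.4812, -0.1027, 0.0934]
tool_rot: [1.0, -0.008, 0.001, 0.0]
force: [0.3, 0.1, -0.0]
gripper_width: 0.0501
grasp_force: 0.0
[-0.444  0.009  2.039 -0.     1.091  1.147] [ 0.48132277 -0.10403367  0.09341141] [-0.08591061  0.54417018 -0.19243509]
T (array([ 0.54284382, -0.02640106, -0.02517911]), np.float64(-488.2898864746094)) [ 0.01061308 -0.05617874] -0.013279112127119803
S (array([ 0.54174271, -0.02301671,  0.00445691]), np.float64(-742.802490234375)) [ 0.01072407 -0.05622119] 0.023656909485047294
```

View pics/g.png

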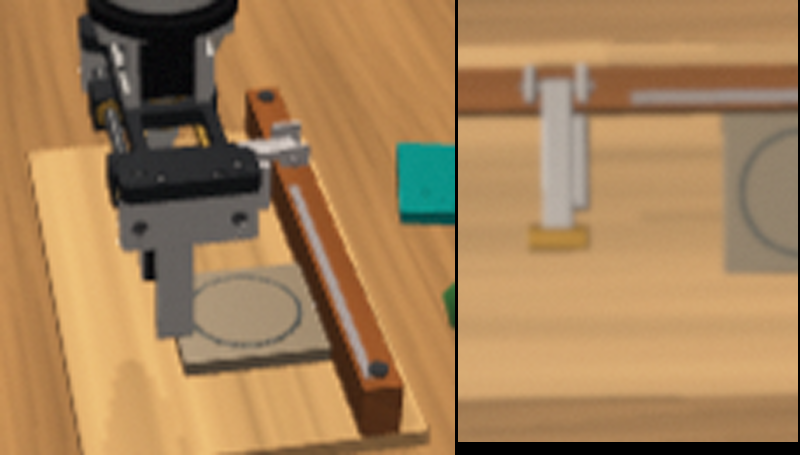

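The coaster looks flush to the fence at jig about (0.011, −0.056), and the shoe is down. I turn the tool +90° so that it can push along +y.

```bash

python3 -m inch '[[0,0,0,0,0,-1,50],[0,0,0,0,0,-1,50],[0,0,0,0,0,-1,50],[0,0,0,0,0,-1,50],[0,0,0,0,0,-1,50],[0,0,0,0,0,-1,50],[0,0,0,0,0,-1,50],[0,0,0,0,0,-1,50]]'
python3 -m inch '[[0,0,0,0,0,-1,50],[0,0,0,0,0,-1,50],[0,0,0,0,0,-1,50],[0,0,0,0,0,-1,50],[0,0,0,0,0,-1,50],[0,0,0,0,0,-1,50],[0,0,0,0,0,-1,50],[0,0,0,0,0,0,50]]'
python3 -m inch '[[0,0.65,0,0,0,0,50],[0,0.65,0,0,0,0,50],[0,0.64,0,0,0,0,50],[0,0,0.7,0,0,0,50],[0,0,0.7,0,0,0,50],[0,0,0.7,0,0,0,50],[0,0,0.3,0,0,0,50],[0,0,0,0,0,0,50]]'
```

```text
clock: 21.7
tool_pos: [0.4808, -0.1007, 0.0928]
tool_rot: [0.916, 0.402, 0.0, 0.0]
force: [-0.4, 0.5, 0.5]
gripper_width: 0.0499
grasp_force: 0.0
clock: 22.5
tool_pos: [0.4807, -0.1008, 0.0928]
tool_rot: [0.713, 0.702, 0.0, 0.0]
force: [1.2, -0.4, 0.2]
gripper_width: 0.0504
grasp_force: 0.0
clock: 23.3
tool_pos: [0.5378, -0.1017, 0.0196]
tool_rot: [0.713, 0.701, -0.0, -0.001]
force: [-0.3, 0.4, 0.4]
gripper_width: 0.0497
grasp_force: 0.0
```

```bash

python3 -m inch '[[0.1,0,0.14,0,0,0,50],[0.2,0,0,0,0,0,50],[0.2,0,0,0,0,0,50],[0.1,0,0,0,0,0,50],[0.1,0.003,0,0,0,0,50],[0.1,0.003,0,0,0,0,50],[0.1,0.003,0,0,0,0,50],[0.1,0.003,0,0,0,0,50]]'
python3 -m inch '[[0.12,0.003,0,0,0,0,50],[0.12,0.003,0,0,0,0,50],[0.12,0.003,0,0,0,0,50],[0.12,0.003,0,0,0,0,50],[0.12,0.003,0,0,0,0,50],[0.12,0.003,0,0,0,0,50],[0.12,0.003,0,0,0,0,50],[0.12,0.003,0,0,0,0,50]]'
python3 -m inch '[[0.12,0.003,0,0,0,0,50],[0.12,0.003,0,0,0,0,50],[0.12,0.003,0,0,0,0,50],[0.12,0.003,0,0,0,0,50],[0.1,0.003,0,0,0,0,50],[0.05,0.003,0,0,0,0,50],[0,0,0,0,0,0,50],[0,0,0,0,0,0,50]]'
```

```text
clock: 24.1
tool_pos: [0.5398, -0.073, 0.0169]
tool_rot: [0.713, 0.702, -0.0, 0.0]
force: [-1.9, -2.9, 0.8]
gripper_width: 0.0498
grasp_force: 1.6
clock: 24.9
tool_pos: [0.5403, -0.0446, 0.0169]
tool_rot: [0.712, 0.702, -0.001, 0.0]
force: [-4.2, -7.1, 3.4]
gripper_width: 0.0501
grasp_force: 3.7
clock: 25.7
tool_pos: [0.5407, -0.0259, 0.0167]
tool_rot: [0.712, 0.702, -0.002, -0.0]
force: [-4.9, -8.1, 5.4]
gripper_width: 0.05
grasp_force: 4.0
```

The sideways bias has built up to about 5 N against the fence, so I relax it.

```bash

python3 -m inch '[[-0.02,-0.02,-0.02,0,0,0,50],[0,-0.015,-0.02,0,0,0,50],[0,0,0,0,0,0,50],[0,0,0,0,0,0,50],[0,0,0,0,0,0,50],[0,0,0,0,0,0,50],[0,0,0,0,0,0,50],[0,0,0,0,0,0,50]]'
python3 - <<'E'
from h import *
S=cam("side");T=cam("top");s=env.read_state();print(s["tool_pos"],s["force"],s["wrist_torque"])
for n,f,j in(("T",T,[.5329,.0299,-.0119]),("S",S,[.5321,.0334,-.0192])):
  c=min((fit([.543,y,-.015],COA(.023),[f]) for y in(.02,.028,.036)),key=lambda r:r[1]);print(n,c,tojig(np.array(j),c[0]),c[0][2]-j[2])
a=cv2.resize(S["color"][160:290,255:385],None,fx=3.5,fy=3.5,interpolation=cv2.INTER_CUBIC)
b=cv2.resize(T["color"][190:320,250:350],None,fx=3.4,fy=3.4,interpolation=cv2.INTER_CUBIC)
C=np.zeros((455,800,3),np.uint8);C[:,:455]=a;C[:442,458:798]=b
cv2.imwrite("pics/i.png",C[:,:,::-1])
E
```

```text
clock: 26.5
tool_pos: [0.5407, -0.0254, 0.0179]
tool_rot: [0.713, 0.701, 0.0, 0.0]
force: [-0.3, -0.4, -0.3]
gripper_width: 0.0504
grasp_force: 0.0
[ 0.54064474 -0.02547135  0.01786828] [ 0.2073613   0.10319363 -0.1385591 ] [-0.07290141 -0.11588747  0.01115742]
T (array([ 0.54400117,  0.0619572 , -0.05979024]), np.float64(-319.7579650878906)) [0.01071892 0.03218704] -0.04789023802275862
S (array([ 0.55678288,  0.03348429, -0.09282261]), np.float64(-692.87548828125)) [0.02467672 0.00055815] -0.07362261051678815
```

View pics/i.png

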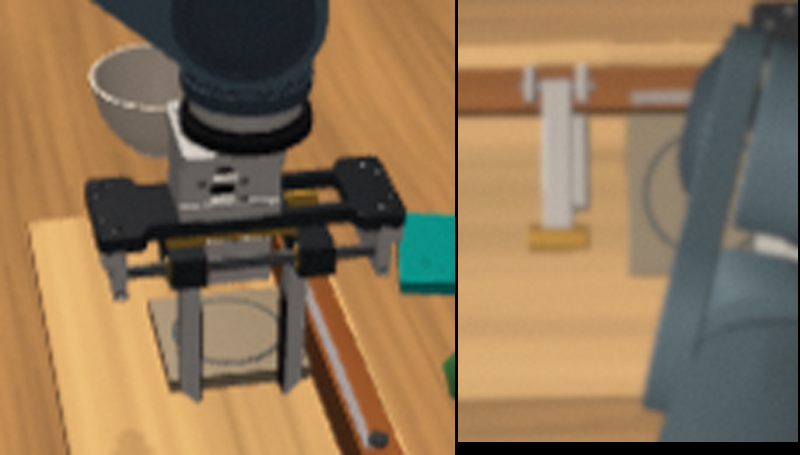

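The coaster lies along the fence (crop edge at x≈628) and the shoe face (≈588) is about 22 mm away. I continue straight along the fence.

```bash

python3 -m inch '[[0.06,0,0.02,0,0,0,50],[0.06,0,0.02,0,0,0,50],[0.06,0,0,0,0,0,50],[0.06,0,0,0,0,0,50],[0.06,0,0,0,0,0,50],[0.06,0,0,0,0,0,50],[0,0,0,0,0,0,50],[0,0,0,0,0,0,50]]'
python3 -m inch '[[0.04,0,0,0,0,0,50],[0.04,0,0,0,0,0,50],[0.04,0,0,0,0,0,50],[0,0,0,0,0,0,50],[0,0,0,0,0,0,50],[0,0,0,0,0,0,50],[0,0,0,0,0,0,50],[0,0,0,0,0,0,50]]'
```

```text
clock: 27.4
tool_pos: [0.5413, -0.0159, 0.0175]
tool_rot: [0.712, 0.702, -0.001, 0.001]
force: [-1.1, -5.9, 4.0]
gripper_width: 0.0502
grasp_force: 2.7
clock: 28.2
tool_pos: [0.5413, -0.0123, 0.0175]
tool_rot: [0.712, 0.702, -0.001, 0.001]
force: [-1.6, -6.0, 5.7]
gripper_width: 0.0499
grasp_force: 2.6
```

Part of the 6 N comes from the fingers dragging the slab's edge down (fz 5.7). I ease up about 1 mm so the sliding stays light and the contact can be felt.

```bash

python3 -m inch '[[-0.02,0,-0.02,0,0,0,50],[-0.02,0,-0.02,0,0,0,50],[0.03,0,0,0,0,0,50],[0.03,0,0,0,0,0,50],[0.03,0,0,0,0,0,50],[0.03,0,0,0,0,0,50],[0,0,0,0,0,0,50],[0,0,0,0,0,0,50]]'
python3 -m inch '[[0.03,0,-0.003,0,0,0,50],[0.03,0,-0.003,0,0,0,50],[0.02,0,-0.003,0,0,0,50],[0,0,0,0,0,0,50],[0,0,0,0,0,0,50],[0,0,0,0,0,0,50],[0,0,0,0,0,0,50],[0,0,0,0,0,0,50]]'
```

```text
clock: 29.0
tool_pos: [0.5408, -0.0084, 0.0178]
tool_rot: [0.713, 0.701, 0.0, -0.0]
force: [-0.1, -0.6, -0.3]
gripper_width: 0.0499
grasp_force: 0.2
clock: 29.8
tool_pos: [0.541, -0.0063, 0.0182]
tool_rot: [0.713, 0.701, 0.0, 0.0]
force: [-0.7, -0.3, -0.0]
gripper_width: 0.0496
grasp_force: 0.0
```

```bash

python3 -m inch '[[0.02,0,0,0,0,0,50],[0.02,0,0,0,0,0,50],[0.01,0,0,0,0,0,50],[0,0,0,0,0,0,50],[0,0,0,0,0,0,50],[0,0,0,0,0,0,50],[0,0,0,0,0,0,50],[0,0,0,0,0,0,50]]'
python3 -m inch '[[0.02,0,0,0,0,0,50],[0.02,0,-0.003,0,0,0,50],[0,0,0,0,0,0,50],[0,0,0,0,0,0,50],[0,0,0,0,0,0,50],[0,0,0,0,0,0,50],[0,0,0,0,0,0,50],[0,0,0,0,0,0,50]]'
```

```text
clock: 30.6
tool_pos: [0.541, -0.0049, 0.0182]
tool_rot: [0.713, 0.701, 0.0, 0.0]
force: [-0.6, -1.3, -0.1]
gripper_width: 0.0499
grasp_force: 0.8
clock: 31.4
tool_pos: [0.541, -0.0036, 0.0182]
tool_rot: [0.713, 0.701, 0.0, -0.0]
force: [1.0, -1.2, -0.2]
gripper_width: 0.0501
grasp_force: 0.6
```

```bash

python3 -m inch '[[0.02,0,0,0,0,0,50],[0.02,0,-0.003,0,0,0,50],[0,0,0,0,0,0,50],[0,0,0,0,0,0,50],[0,0,0,0,0,0,50],[0,0,0,0,0,0,50],[0,0,0,0,0,0,50],[0,0,0,0,0,0,50]]'
python3 -m inch '[[0.02,0,0,0,0,0,50],[0.01,0,-0.003,0,0,0,50],[0,0,0,0,0,0,50],[0,0,0,0,0,0,50],[0,0,0,0,0,0,50],[0,0,0,0,0,0,50],[0,0,0,0,0,0,50],[0,0,0,0,0,0,50]]'
```

```text
clock: 32.2
tool_pos: [0.5409, -0.0033, 0.0183]
tool_rot: [0.713, 0.702, -0.001, 0.001]
force: [-0.3, -6.8, -1.1]
gripper_width: 0.05
grasp_force: 2.8
clock: 33.0
tool_pos: [0.5409, -0.0031, 0.0184]
tool_rot: [0.712, 0.702, -0.001, 0.001]
force: [-0.6, -9.3, -0.5]
gripper_width: 0.0502
grasp_force: 4.3
```

The shoe contact is felt at y = −0.0033 with about 7–9 N. I ease off slightly, hold, then back away, lift and check flushness.

```bash

python3 -m inch '[[-0.02,0,0,0,0,0,50],[0,0,0,0,0,0,50],[0,0,0,0,0,0,50],[0,0,0,0,0,0,50],[0,0,0,0,0,0,50],[0,0,0,0,0,0,50],[0,0,0,0,0,0,50],[0,0,0,0,0,0,50]]'
python3 -m inch '[[-0.1,0,0,0,0,0,50],[-0.3,0,0,0,0,0,50],[-0.5,0,0,0,0,0,50],[-0.5,0,-0.6,0,0,0,50],[-0.5,0,-0.9,0,0,0,50],[-0.9,0,-0.9,0,0,0,50],[-0.9,0,0,0,0,0,50],[0,0,0,0,0,0,50]]'
python3 - <<'E'
from h import *
S=cam("side");T=cam("top");s=env.read_state();print(s["tool_pos"])
for n,f,j in(("T",T,[.5329,.0299,-.0119]),("S",S,[.5321,.0334,-.0192])):
  j=np.array(j); w=xf(j,[[.012,.025,0]])[0]
  c=min((fit([w[0]+d,w[1]+y,j[2]],COA(.023),[f]) for y in(-.005,.005) for d in (-.003,.003)),key=lambda r:r[1]);print(n,c,tojig(np.array(j),c[0]),c[0][2]-j[2])
a=cv2.resize(S["color"][160:290,255:385],None,fx=3.5,fy=3.5,interpolation=cv2.INTER_CUBIC)
b=cv2.resize(T["color"][190:320,250:350],None,fx=3.4,fy=3.4,interpolation=cv2.INTER_CUBIC)
C=np.zeros((455,800,3),np.uint8);C[:,:455]=a;C[:442,458:798]=b
cv2.imwrite("pics/l.png",C[:,:,::-1])
E
```

```text
clock: 33.8
tool_pos: [0.5409, -0.0032, 0.0183]
tool_rot: [0.713, 0.702, -0.001, 0.001]
force: [0.4, -7.2, -0.9]
gripper_width: 0.0499
grasp_force: 3.3
clock: 34.6
tool_pos: [0.54, -0.1166, 0.0919]
tool_rot: [0.714, 0.7, 0.001, 0.001]
force: [-0.1, 0.9, -0.5]
gripper_width: 0.0499
grasp_force: 0.0
[ 0.53877305 -0.11359959  0.09008767]
T (array([ 0.54390665,  0.05018059, -0.01621324]), np.float64(-566.816650390625)) [0.01076453 0.02041013] -0.004313236404187092
S (array([ 0.54236812,  0.0547695 , -0.00411683]), np.float64(-825.092041015625)) [0.00985596 0.02156269] 0.015083174069092636
```

View pics/l.png

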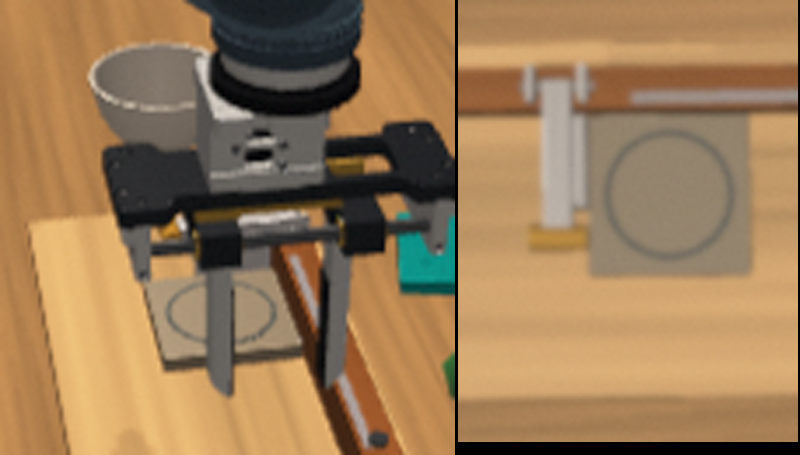

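Both views show the coaster square, touching the shoe and lying along the fence. I turn the tool back, which the knob pinch needs anyway, and feel the fence side very lightly to confirm it is flush.

```bash

python3 -m inch '[[0,0,0,0,0,1,44],[0,0,0,0,0,1,44],[0,0,0,0,0,1,44],[0,0,0,0,0,1,44],[0,0,0,0,0,1,44],[0,0,0,0,0,1,44],[0,0,0,0,0,1,44],[0,0,0,0,0,1,44]]'
python3 -m inch '[[0,0,0,0,0,1,44],[0,0,0,0,0,1,44],[0,0,0,0,0,1,44],[0,0,0,0,0,1,44],[0,0,0,0,0,1,44],[0,0,0,0,0,1,44],[0,0,0,0,0,1,44],[0,0,0,0,0,0,44]]'
python3 -m inch '[[-0.7,0,0,0,0,0,44],[-0.7,-0.5,0,0,0,0,44],[-0.7,-0.7,0,0,0,0,44],[0,-0.9,0,0,0,0,44],[0,-0.9,0,0,0,0,44],[0,-0.9,0,0,0,0,44],[0,-0.9,0,0,0,0,44],[0,-0.5,0,0,0,0,44]]'
```

```text
clock: 35.5
tool_pos: [0.5385, -0.1117, 0.0894]
tool_rot: [0.937, 0.349, -0.001, -0.001]
force: [-0.2, -0.4, 0.7]
gripper_width: 0.0439
grasp_force: 0.0
clock: 36.3
tool_pos: [0.5386, -0.1119, 0.0895]
tool_rot: [1.0, -0.007, -0.001, -0.001]
force: [0.4, 0.2, -0.6]
gripper_width: 0.0439
grasp_force: 0.0
clock: 37.1
tool_pos: [0.4779, 0.0491, 0.0899]
tool_rot: [1.0, -0.006, -0.001, -0.0]
force: [0.1, -0.3, -0.0]
gripper_width: 0.0436
grasp_force: 0.0
```

```bash

python3 -m inch '[[0,0,0.7,0,0,0,44],[0,0,0.7,0,0,0,44],[0,0,0.7,0,0,0,44],[0,0,0.3,0,0,0,44],[0.15,0,0,0,0,0,44],[0.15,0,0,0,0,0,44],[0,0,0,0,0,0,44],[0,0,0,0,0,0,44]]'
python3 -m inch '[[0.03,0,0,0,0,0,44],[0.03,0,0,0,0,0,44],[0.02,0,0,0,0,0,44],[0,0,0,0,0,0,44],[0,0,0,0,0,0,44],[0,0,0,0,0,0,44],[0,0,0,0,0,0,44],[0,0,0,0,0,0,44]]'
```

```text
clock: 37.9
tool_pos: [0.4888, 0.0466, 0.0194]
tool_rot: [1.0, -0.008, 0.001, 0.0]
force: [0.0, 0.6, 0.0]
gripper_width: 0.0441
grasp_force: 0.0
clock: 38.7
tool_pos: [0.4901, 0.0467, 0.0184]
tool_rot: [1.0, -0.008, -0.0, -0.0]
force: [-0.9, -0.4, 1.2]
gripper_width: 0.0442
grasp_force: 0.5
```

```bash

python3 -m inch '[[0.015,0,0,0,0,0,44],[0,0,0,0,0,0,44],[0,0,0,0,0,0,44],[0,0,0,0,0,0,44],[0,0,0,0,0,0,44],[0,0,0,0,0,0,44],[0,0,0,0,0,0,44],[0,0,0,0,0,0,44]]'
python3 -m inch '[[0.01,0,0,0,0,0,44],[0,0,0,0,0,0,44],[0,0,0,0,0,0,44],[0,0,0,0,0,0,44],[0,0,0,0,0,0,44],[0,0,0,0,0,0,44],[0,0,0,0,0,0,44],[0,0,0,0,0,0,44]]'
```

```text
clock: 39.5
tool_pos: [0.4902, 0.0467, 0.0183]
tool_rot: [1.0, -0.008, -0.0, 0.0]
force: [-5.1, -0.7, 4.3]
gripper_width: 0.0443
grasp_force: 2.6
clock: 40.3
tool_pos: [0.4902, 0.0467, 0.0183]
tool_rot: [1.0, -0.008, -0.001, -0.0]
force: [-6.4, -0.4, 4.5]
gripper_width: 0.0441
grasp_force: 3.1
```

Hard contact comes at once with no sliding, so the coaster is flush. I back off and go to pinch the knob.

```bash

python3 -m inch '[[-0.1,0,0,0,0,0,44],[-0.3,0,0,0,0,0,44],[0,0,-0.8,0,0,0,50],[0,0,-0.8,0,0,0,50],[0,0,-0.8,0,0,0,50],[0.4,-0.72,0,0,0,0,50],[0.5,-0.72,0,0,0,0,50],[0.57,-0.7,0,0,0,0,50]]'
python3 -m inch '[[0,0,0,0,0,0,50],[0,0,0,0,0,0,50],[0,0,0,0,0,0,50],[0,0,0,0,0,0,50],[0,0,0,0,0,0,50],[0,0,0,0,0,0,50],[0,0,0,0,0,0,50],[0,0,0,0,0,0,50]]'
```

```text
clock: 41.1
tool_pos: [0.5247, 0.1112, 0.0909]
tool_rot: [1.0, -0.008, 0.001, -0.0]
force: [0.5, -0.2, -0.8]
gripper_width: 0.05
grasp_force: 0.0
clock: 41.9
tool_pos: [0.524, 0.1103, 0.0904]
tool_rot: [1.0, -0.008, 0.0, -0.0]
force: [-0.7, -0.3, -0.6]
gripper_width: 0.0505
grasp_force: 0.0
```

```bash

python3 -m inch '[[-0.06,-0.013,0.5,0,0,0,50],[0,0,0.6,0,0,0,50],[0,0,0.5,0,0,0,50],[0,0,0.14,0,0,0,50],[0,0,0,0,0,0,50],[0,0,0,0,0,0,50],[0,0,0,0,0,0,36],[0,0,0,0,0,0,34]]' 5
python3 -m inch '[[0,0,0,0,0,0,28],[0,0,0,0,0,0,28],[0,0,0,0,0,0,28],[0,0,0,0,0,0,28],[0,0,0,0,0,0,28],[0,0,0,0,0,0,28],[0,0,0,0,0,0,28],[0,0,0,0,0,0,28]]' 6
```

```text
clock: 42.7
tool_pos: [0.5228, 0.1108, 0.0389]
tool_rot: [1.0, -0.008, 0.001, -0.0]
force: [0.6, 0.1, 0.7]
gripper_width: 0.0376
grasp_force: 0.0
clock: 43.5
tool_pos: [0.5227, 0.1108, 0.0387]
tool_rot: [1.0, -0.008, 0.0, 0.0]
force: [-0.1, -0.6, 4.9]
gripper_width: 0.032
grasp_force: 6.0
```

```bash

python3 -m inch '[[0.006,0,-0.134,0,0,0,28],[0.007,0,-0.134,0,0,0,28],[0.039,0,-0.265,0,0,0,28],[0.065,0,-0.26,0,0,0,28],[0.09,0,-0.252,0,0,0,28],[0.115,0,-0.242,0,0,0,28],[0.138,0,-0.23,0,0,0,28],[0,0,0,0,0,0,28]]'
python3 -m inch '[[0.16,0,-0.215,0,0,0,28],[0.18,0,-0.199,0,0,0,28],[0.199,0,-0.18,0,0,0,28],[0.215,0,-0.16,0,0,0,28],[0.23,0,-0.138,0,0,0,28],[0.242,0,-0.115,0,0,0,28],[0.252,0,-0.09,0,0,0,28],[0,0,0,0,0,0,28]]'
```

```text
clock: 44.3
tool_pos: [0.5365, 0.1106, 0.0851]
tool_rot: [1.0, -0.008, -0.0, 0.0]
force: [-5.7, -0.5, 4.1]
gripper_width: 0.0317
grasp_force: 6.0
clock: 45.1
tool_pos: [0.5824, 0.1099, 0.1177]
tool_rot: [1.0, -0.008, 0.002, -0.0]
force: [0.8, -0.5, 2.7]
gripper_width: 0.032
grasp_force: 6.0
```

```bash

python3 -m inch '[[0.26,0,-0.065,0,0,0,28],[0.265,0,-0.039,0,0,0,28],[0.268,0,-0.013,0,0,0,28],[0.268,0,0.013,0,0,0,28],[0,0,0,0,0,0,28],[0,0,0,0,0,0,28],[0,0,0,0,0,0,28],[0,0,0,0,0,0,28]]'
python3 -m inch '[[0,0,0,0,0,0,50],[0,0,0,0,0,0,60],[0,0,0,0,0,0,60],[0,0,0,0,0,0,60],[0,0,-0.6,0,0,0,60],[0,0,-0.9,0,0,0,60],[0,0,-0.9,0,0,0,60],[0,0,0,0,0,0,60]]'
python3 -m inch '[[0,0.9,0,0,0,0,60],[0,0.9,0,0,0,0,60],[0,0.9,0,0,0,0,60],[0,0.9,0,0,0,0,60],[0,0.9,0,0,0,0,60],[0,0.9,0,0,0,0,60],[0,0.9,0,0,0,0,60],[0,0.9,0,0,0,0,60]]'
python3 - <<'E'
from h import *
S=cam("side");T=cam("top")
for n,f,j in(("T",T,[.5329,.0299,-.0119]),("S",S,[.5321,.0334,-.0192])):
  j=np.array(j); w=xf(j,[[.012,.022,0]])[0]
  c=min((fit([w[0]+d,w[1]+y,j[2]],COA(.023),[f]) for y in(-.005,.005) for d in (-.003,.003)),key=lambda r:r[1]);print(n,c,tojig(np.array(j),c[0]),c[0][2]-j[2])
a=cv2.resize(S["color"][160:290,255:385],None,fx=3.5,fy=3.5,interpolation=cv2.INTER_CUBIC)
b=cv2.resize(T["color"][190:320,250:350],None,fx=3.4,fy=3.4,interpolation=cv2.INTER_CUBIC)
C=np.zeros((455,800,3),np.uint8);C[:,:455]=a;C[:442,458:798]=b
cv2.imwrite("pics/z.png",C[:,:,::-1])
E
```

```text
clock: 45.9
tool_pos: [0.6127, 0.1094, 0.1204]
tool_rot: [1.0, -0.008, 0.001, -0.0]
force: [0.0, 1.5, 5.6]
gripper_width: 0.0318
grasp_force: 6.0
clock: 46.7
tool_pos: [0.6147, 0.1094, 0.1962]
tool_rot: [1.0, -0.008, 0.004, 0.0]
force: [0.8, -1.2, 1.0]
gripper_width: 0.0598
grasp_force: 0.0
clock: 47.5
tool_pos: [0.6078, -0.1075, 0.1899]
tool_rot: [1.0, -0.008, -0.001, -0.0]
force: [1.1, 0.1, 0.1]
gripper_width: 0.0599
grasp_force: 0.0
T (array([ 0.54380636,  0.04776479, -0.02562512]), np.float64(-581.2438354492188)) [0.01069301 0.01799331] -0.013725119015462868
S (array([ 0.54263115,  0.05177995, -0.00757984]), np.float64(-870.37548828125)) [0.01017634 0.01857875] 0.011620155997095163
```

View pics/z.png

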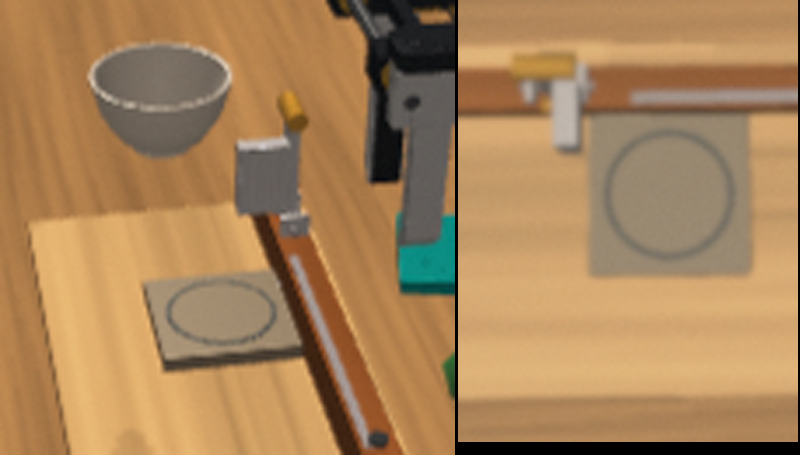

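```bash
python3 - <<'E'
from h import *
a,b=[cv2.cvtColor(cv2.imread(f"pics/{n}.png"),cv2.COLOR_BGR2GRAY).astype(np.float32) for n in("l","z")]
for n,(r,c) in dict(top=(slice(160,300),slice(610,780)),topR=(slice(130,300),slice(720,780)),topL=(slice(225,260),slice(560,640))).items():
    print(n,cv2.phaseCorrelate(a[r,c],b[r,c],cv2.createHanningWindow((c.stop-c.start,r.stop-r.start),cv2.CV_32F)))
E
```

```text
top ((-0.026027683438670124, 0.1713656499144065), 0.4983524231263149)
topR ((0.07375328990568164, -0.03583096466611835), 0.4747113609313965)
topL ((-0.21952743002627528, 0.20776129932406562), 0.7522085203064812)
```

The coaster moved by less than 0.1 mm (crop pixels are about 0.55 mm each), the stop is upright, and the robot is clear. I hand the job in.

```bash
python3 -c "
from plant import env
print(env.sign_off())"
```

```text
the job is handed in; nothing more can be done
None
```

The coaster was slid flush along the fence and held on the stop with about 7–9 N measured at the tool. The stop is back up at about 1.6 rad, the coaster shows no measurable shift in the top view, and the job is handed in; the sign-off returned no verdict.

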